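Swap the parts boxes between sloped rack and inspection plate

ROBOT

A 6-joint arm with a two-finger parallel gripper is mounted at the origin on the work surface. World frame = base frame: x ahead of the robot, y to its left, z up, the work surface at z = 0. Lengths are in m, angles in rad, forces in N, time in s.
With the tool pointing down it reaches from about 0.35 to 0.8 m from the base axis. Payload 7.3 kg.
Tool frame: the origin (TCP) lies midway between the tips of the shut fingers; the grasp point (between the pads) lies 19 mm behind it; z points along the fingers, y is the line along which they close (so a half turn about z gives the same grasp; the last joint's range is limited). The gripper opens to 85 mm and grips with 20 to 120 N. Pads are 22 mm wide; open, the fingers measure 114 mm over their backs; the gripper's body (76 mm by 85 mm) begins 54 mm behind the grasp point. The pads swing forward as they close: fully open they stand 13 mm farther back than shut.
Start: joints at [-1.255, 0.342, 1.524, -0, 1.275, -0.146], TCP at [0.234, -0.47, 0.231] pointing down, gripper open.
Joint ranges: [-2.53, 2.53], [-0.77, 2.02], [0.04, 2.7], [-1, 4.14], [0.28, 2.66], [-3.11, 3.11]. Speed limits (rad/s): [2.57, 2.57, 3.14, 3.14, 3.14, 3.14].

INTERFACE

Orientations are given as a 3x3 rotation matrix whose columns are the frame's x, y, z axes.
In Python, from cell import arm gives the robot as it stands.
- The arm moves only by the tool arm_command, never from a script. Its argument "deltas" is text: rows parted by semicolons, each of 4 numbers parted by spaces: the shift along the world's x, y, z in m, then the turn about the world's z in rad. In form: x y z twist; .... A call has 1 to 10 rows; each row shifts and turns the commanded pose from where the row before left it; what a row does not reach is not made up. A row lasts 1/10 s, in which the tool goes at most 50 mm and 8.59 degrees, less where a joint would pass 70% of its speed; a pose out of reach is approached as far as the arm can. A call with a gripper value outside its range is refused whole. "claw" is the closure, from 0 (fully open) to 1 (shut), set as the call begins (left out, the last holds). The fingers move at their own pace and stop on an object; "force" is the grip in N (left out, the last holds). Time passes only in rows, so rows that do not move let the fingers close. It gives the time, the measured TCP pose, the force, the opening and the grip force at its end, in the units of the state.
- arm.read_state(): the state, without advancing time (a new reading comes with each control period).
- arm.capture(name): name is "side" or "top" or "wrist"; returns a dict with "pixels" (420x560x3 uint8, blue, green, red), "depth" (420x560 float32, m along the optical axis (not along the pixel's ray), 0 where there is no reading), "fov_y" (degrees; the focal length in pixels is half the picture's height over the tangent of half this angle, whatever the lens; pixels are square), "cx", "cy" (the principal point, pixels), "R" (3x3) and "t" (3): a world point X has camera coordinates R X + t. Camera axes: x right, y down, z forward; pixel columns grow to the right and rows downward; lengths in m; the calibration is good to about 2 mm. A picture is of the moment at which its call begins.
- arm.sign_off(): hands the job in; it is judged then, once.
The state is a dict: "clock": time; "qpos": joint angles; "joint_vel": joint speeds; "joint_torque": joint torques, N m; "position": TCP position; "eef_rot": TCP orientation; "ft_force": force on the tool from outside, world axes, zero at the start; "moment": the same for the moment, N m; "finger_gap": opening from 0.0 (shut) to 1.0 (fully open); "finger_force": force on a finger pad.
Only numpy, scipy, OpenCV 4.12 (cv2) and the standard library are available. Lean on these libraries where they do the work, as an engineer would, in place of code of your own. Each camera call takes 0.05 s, during which the arm holds its last target. There are 200 camera calls.

TASK

Swap the red and the yellow parts box: the red one, now at the bottom of the stack on the sloped rack, must end lying on the lit inspection plate, centred and lengthwise on it, and the yellow one must take its place at the bottom of the rack, with the green box back on top of it, both square on the slope and leaning back against the backstop. The black and the blue pad are free for setting boxes down on the way. Keep all boxes lid up, do not tip them over, and leave the open hard drive, the glass beaker and the copper motor hub where they stand.

Things in the scene. Friction and masses are not known exactly. Their poses are not given: they have to be found in the camera images.
- box_red: small plastic parts box, 84 long (its x) x 52 wide (its y) x 26 high mm, about 0.12 kg, closed, one rigid piece: white lower part, red lid with a small blank white label nearer its +x end. Origin at the centre of its underside, z up through the lid. Starts at the bottom of the stack on the rack.
- box_yellow: small plastic parts box, 84 long (its x) x 52 wide (its y) x 26 high mm, about 0.12 kg, closed, one rigid piece: white lower part, yellow lid with a small blank white label nearer its +x end. Origin at the centre of its underside, z up through the lid. Starts lying on the inspection plate.
- box_green: small plastic parts box, 68 long (its x) x 52 wide (its y) x 26 high mm, about 0.12 kg, closed, one rigid piece: white lower part, green lid with a small blank white label nearer its +x end. Origin at the centre of its underside, z up through the lid. Shorter than the others. Starts on top of the red box on the rack.
- rack: fixed metal rack, 110 x 76 mm, no sides. Origin on the table under its middle, z up. Its bed, 72 wide, 100 long, falls 0.26 rad towards rack -x to a backstop 52 high, square to it; they meet at x=-45, z=16 mm. Boxes lie along x, end against the backstop, z tilted 0.26 rad to -x. Seated undersides' centres, rack frame: bottom box (-4.4, 0, 26.8), green on it (-18.8, 0, 49.8) mm. Stack 89 high.
- plate: fixed inspection light plate, dark frame with a glowing cream-white top, 130 (x) x 96 (y) x 8 mm high. Origin at the centre of its underside, on the table; flat top 8 mm above. A box lies lengthwise along its x, either way round.
- pad_black: fixed black rubber pad, 120 (x) x 86 (y) x 6 mm high, empty. Origin at the centre of its underside; flat top 6 mm above.
- pad_blue: fixed blue rubber pad, 120 (x) x 86 (y) x 6 mm high, empty. Origin at the centre of its underside; flat top 6 mm above.
- open_drive: bystander: opened hard drive, black, with a shiny platter, 147 (x) x 101 (y) x 26 mm high, 0.55 kg, loose. Origin at the centre of its underside.
- beaker: bystander: small empty glass beaker, 60 mm across, 65 mm high, loose, standing upright. Origin at the centre of its underside.
- hub: bystander: copper-coloured spindle motor hub, 32 mm across, 16 mm high, loose. Origin at the centre of its underside.
There are look-alikes about, which are no part of the job. What is shaped like the plate but brown or turquoise is not meant. What is shaped like the box_yellow but pink is not meant.

How it is judged:
By the outcome, as a careful person would: the job done as asked, in the order asked, and still so for the second after the job is handed in, with the robot touching nothing.
It also fails if it takes over 144 s, if anything falls off the work surface, if the arm or the gripper's body presses on something with over 40 N, if the wrist force passes 120 N, or if a joint passes its speed limit or range.

## Working session

There is one attempt and no reset: what is moved stays moved. The work goes in short steps, Python scripts to look and compute and a tool call to move; the robot and the scene stay as the last step left them, time stands still between calls to the robot, and variables do not carry over. Pictures are saved under pics/ and viewed, at most 14 in all, crops included, and the job is handed in when it is done.

Besides the shell and the picture viewer there is one more tool, called after ">>>" as name(argument=value, ...) on one line, values as JSON. arm_command: Moves the arm, as the interface text tells. Its arguments: {"type":"object","properties":{"deltas":{"type":"string"},"claw":{"type":"number"},"force":{"type":"number"}},"required":["deltas"]}

```bash
mkdir -p pics; ls; python3 - <<'E'
from cell import arm
import cv2,numpy as np
s=arm.read_state();print({k:np.round(v,3).tolist() for k,v in s.items()})
for n in("top","side"):
    c=arm.capture(n);cv2.imwrite(f"pics/{n}0.png",c["pixels"]);np.savez(f"{n}0.npz",**c)
    print(n,c["fov_y"],c["cx"],c["cy"],np.round(c["R"],3).tolist(),np.round(c["t"],3),(c["depth"]>0).mean())
E
```

```text
pics
{'clock': 0.0, 'qpos': [-1.255, 0.343, 1.525, -0.0, 1.275, -0.146], 'joint_vel': [-0.001, 0.001, 0.001, -0.0, 0.0, -0.001], 'joint_torque': [0.001, -43.367, -24.602, -0.0, 0.008, -0.0], 'position': [0.234, -0.47, 0.231], 'eef_rot': [[0.895, 0.446, -0.0], [0.446, -0.895, 0.002], [0.0, -0.002, -1.0]], 'ft_force': [-0.072, -0.177, 0.913], 'moment': [0.032, 0.006, 0.004], 'finger_force': 0.0, 'finger_gap': 1.001}
top 50.32426309135937 284.56909065784447 205.01778760933033 [[-0.016, -1.0, -0.004], [-0.997, 0.016, -0.079], [0.079, 0.003, -0.997]] [0.025 0.543 1.002] 0.9959566326530612
side 57.04715381208617 278.08981564655136 212.8544035156198 [[-0.732, -0.681, -0.019], [-0.357, 0.407, -0.841], [0.581, -0.609, -0.541]] [0.406 0.238 0.784] 0.995829081632653
```

View pics/top0.png

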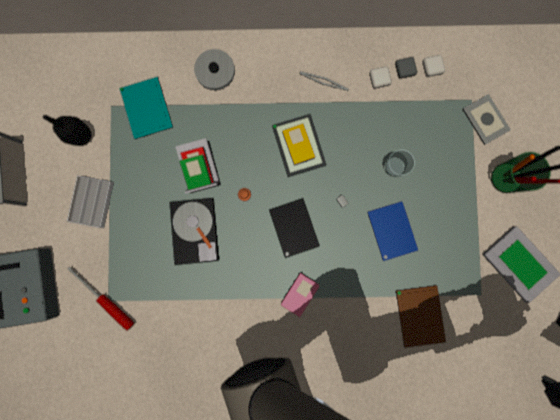

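View pics/side0.png

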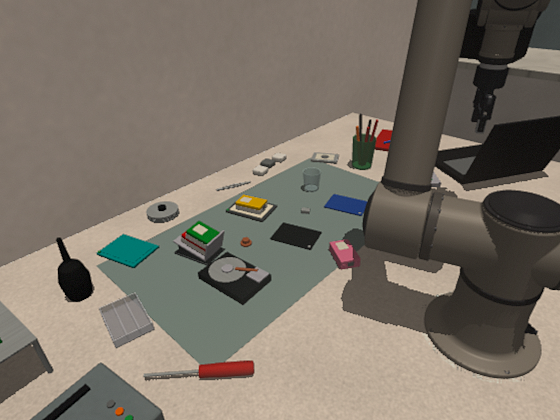

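The top view shows the rack stack at about (198,165), the plate with the yellow box at (299,145), the black pad at (294,228) and the blue pad at (392,230). The drive is at (193,230), the hub at (245,195) and the beaker at (398,163). The side view confirms green on top of red.

```bash
cat > h.py <<'E'
import numpy as np,cv2
from cell import arm
def cloud(c):
    h,w=c["depth"].shape;f=h/2/np.tan(np.radians(float(c["fov_y"]))/2)
    v,u=np.mgrid[:h,:w];d=c["depth"].astype(float)
    P=np.stack([(u-c["cx"])/f*d,(v-c["cy"])/f*d,d],-1)
    return (P-c["t"])@c["R"]
H=dict(red=[(0,8),(172,180)],yellow=[(18,35)],green=[(45,80)],blue=[(100,130)])
def mask(c,col,smin=120,vmin=50):
    hsv=cv2.cvtColor(c["pixels"],cv2.COLOR_BGR2HSV);m=np.zeros(hsv.shape[:2],bool)
    for a,b in H[col]: m|=(hsv[...,0]>=a)&(hsv[...,0]<=b)
    return m&(hsv[...,1]>=smin)&(hsv[...,2]>=vmin)&(c["depth"]>0)
def rect(xy):
    (cx,cy),(w,h),a=cv2.minAreaRect((xy*1000).astype(np.float32))
    if w<h: w,h,a=h,w,a+90
    return np.round([cx,cy,w,h,(a+90)%180-90],1)
def roi(m,u0,u1,v0,v1):
    r=np.zeros_like(m);r[v0:v1,u0:u1]=m[v0:v1,u0:u1];return r
E
python3 - <<'E'
from h import *
c=dict(np.load("top0.npz"));P=cloud(c);f=c["pixels"]
def show(n,m):
    n_,l,s,_=cv2.connectedComponentsWithStats(m.astype(np.uint8));m=l==1+s[1:,4].argmax()
    p=P[m];A=np.c_[p[:,:2],np.ones(len(p))];pl=np.linalg.lstsq(A,p[:,2],rcond=None)[0]
    print(n,m.sum(),rect(p[:,:2]),"z",np.percentile(p[:,2],[2,50,98]).round(4),"slope",pl[:2].round(3))
show("green",roi(mask(c,"green"),170,225,135,195));show("red",roi(mask(c,"red"),170,225,135,195))
show("yellow",roi(mask(c,"yellow"),270,330,110,180));show("blue",roi(mask(c,"blue"),360,420,195,265))
g=f.max(-1)<45
show("black",roi(g,262,325,190,265))
show("drive>12mm",roi(P[...,2]>.012,160,225,193,270))
z=P[...,2]
show("plate>4mm",roi(z>.004,265,335,105,183)); show("rack>6",roi(z>.006,165,225,130,195))
show("hub",roi(z>.006,232,258,182,208)); show("beaker",roi(z>.01,375,420,145,185))
np.set_printoptions(linewidth=250)
# height image of rack
print((z[134:198:3,172:226:2]*1000).round().astype(int))
cv2.imwrite("pics/z.png",cv2.resize(f[130:200,165:335],None,fx=4.5,fy=4.5,interpolation=2))
E
```

```text
green 514 [615.1 211.2  63.3  51.   14.6] z [0.0644 0.0721 0.0834] slope [0.248 0.087]
red 195 [632.4 212.9  86.6  51.1  14.4] z [0.0352 0.0589 0.0629] slope [0.257 0.092]
yellow 664 [686.8 -18.2  91.   54.8  18.6] z [0.0288 0.0331 0.0373] slope [-0.021 -0.003]
blue 1819 [ 481.6 -232.5  117.5   85.6   15.8] z [0.0016 0.0055 0.0094] slope [0.002 0.002]
black 1569 [492.6  -4.2 115.   81.6  18.3] z [0.0012 0.0051 0.0091] slope [-0.219  0.22 ]
drive>12mm 2849 [494.1 147.2 260.6 147.1 -84.9] z [0.0153 0.0201 0.0269] slope [-0.013 -1.044]
plate>4mm 2198 [612.2 -27.3 288.2 114.1   6.3] z [0.0046 0.0093 0.0368] slope [-0.633  0.298]
rack>6 1545 [558.  155.5 324.6 107.4  37.8] z [0.019  0.0649 0.083 ] slope [-0.567 -0.849]
hub 75 [571.9 110.6  23.9  20.7 -81.3] z [0.0062 0.0142 0.0186] slope [-0.108  0.086]
beaker 437 [ 544.4 -135.2  334.5   58.1  -51.4] z [0.0116 0.048  0.0674] slope [-1.237  1.899]
[[  -3   -3   -1   -2    0   -5    1   -2    0    0   -1    2    0   -3    3    0   -2    3   -1   -6    3    0   -1    0    1   -3   -1]
 [  -1    1    0   -4    1    1    3   -2   -4    0   -1 
[... 2141 characters left out ...]
 -2   -1]
 [   0    1 1042   -3    1    0    0    0   68   71   69   63   71   67   67   64   68   64   63   64   65   62   65    4    1   -1   -3]
 [  -1    3   -2   -2    3   -2   -5   -4   69   67   68   67   65   62   64   64   64    4    1    2    2   -1    1    1    2    1   -4]
 [   3    0   -5   -2   -2   -1   -1   59   64   62   64   66    2    2    1   -1   -2    1    1   -2   -4   -1   -1   -2    2    0    0]
 [   0   -1   -5    1   -1    3   -1   -3   -1    0   -2   -4   -3    0    1    0    2    0    1    2    0   -4    2   -2   -2    2    1]
 [  -1    0   -3    2   -2   -3    1    1   -1   -3    1   -1   -5    4    2    3   -2   -1    0    0    0   -2    2   -2   -1    1    2]]
```

View pics/z.png

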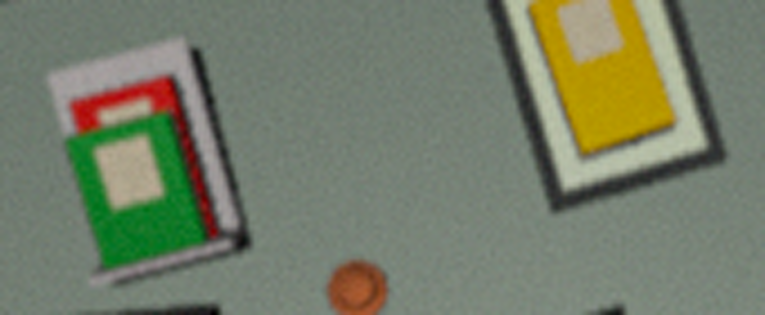

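The zoom (4.5x, offset (165,130)) shows the rack's backstop on the robot side, at zoom (93,278)–(245,240), and its upslope edge at (48,73)–(185,40). I'll refine this by casting rays onto planes.

```bash
cat >> h.py <<'E'
def cast(c,uv,n,d):
    """pixels -> points on plane n.X=d"""
    f=c["depth"].shape[0]/2/np.tan(np.radians(float(c["fov_y"]))/2)
    uv=np.atleast_2d(uv).astype(float);r=np.c_[(uv-[c["cx"],c["cy"]])/f,np.ones(len(uv))]@c["R"]
    o=-c["R"].T@c["t"];return o+r*((d-o@n)/(r@n))[:,None]
def big(m,k=3):
    m=cv2.morphologyEx(m.astype(np.uint8),cv2.MORPH_CLOSE,np.ones((7,7)))
    if k: m=cv2.morphologyEx(m,cv2.MORPH_OPEN,np.ones((k,k)))
    n,l,s,_=cv2.connectedComponentsWithStats(m);return l==1+s[1:,4].argmax()
def flat(c,m,z):
    v,u=np.nonzero(big(m));return rect(cast(c,np.c_[u,v],np.array([0,0,1.]),z)[:,:2])
def slope(yaw,pt):
    a=.26;n=np.array([-np.sin(a)*np.cos(yaw),-np.sin(a)*np.sin(yaw),np.cos(a)]);return n,n@pt
E
python3 - <<'E'
from h import *
c=dict(np.load("top0.npz"));P=cloud(c);f=c["pixels"];z=P[...,2]
print("yellow",flat(c,roi(mask(c,"yellow"),270,330,110,180),.034))
hsv=cv2.cvtColor(f,cv2.COLOR_BGR2HSV)
print("blue",flat(c,roi(mask(c,"blue"),360,420,195,265),.006))
print("black",flat(c,roi(f.max(-1)<45,262,325,190,265),.006))
m=cv2.medianBlur(z.astype(np.float32),5)
print("plate",flat(c,roi(m>.0045,265,335,108,180)&(np.abs(f.astype(int).mean(-1)-105)>0),.008))
dk=roi(f.max(-1)<75,268,330,108,180);print("platefr",flat(c,dk|roi(f.min(-1)>140,268,330,108,180)|roi(mask(c,"yellow"),268,330,108,180),.008))
print("drive",flat(c,roi(m>.012,160,225,193,268),.022),"hub",flat(c,roi(m>.006,232,258,182,208),.014),"beaker",flat(c,roi(m>.012,378,420,145,182),.05))
up=lambda uv,z:cast(c,uv,np.array([0,0,1.]),z)[:,:2]*1000
A=up([[175.7,146.2],[206.1,138.9]],.0417);B=up([[185.7,191.8],[219.4,183.3]],.0663)
print("bed edge",A.round(1),"stop",B.round(1))
for q in(A,B): d=q[0]-q[1];print("yaw",np.degrees(np.arctan2(-d[0],d[1])))
yaw=np.radians(14.5);X=np.array([np.cos(yaw),np.sin(yaw)])
print("origin from edge",A.mean(0)-X*(-45+100*np.cos(.26)),"from stop",B.mean(0)+X*(58.4+1.5))
for col,zc in(("green",.0749),("red",.052)):
    v,u=np.nonzero(big(roi(mask(c,col),170,225,135,195)))
    med=np.median(P[v,u],0);n,d=slope(yaw,med);print(col,med.round(4),rect(cast(c,np.c_[u,v],n,d)[:,:2]))
E
```

```text
yellow [683.  -17.4  83.8  51.4  18.2]
blue [ 481.4 -232.1  117.5   84.1   15.7]
black [492.8  -3.9 114.9  81.5  17.6]
plate [684.6 -18.8 129.7  96.   16. ]
platefr [685.8 -18.9 128.6  94.7  15.9]
drive [487.  225.1 146.2 101.2   4.8] hub [ 5.712e+02  1.096e+02  1.860e+01  1.850e+01 -5.000e-01] beaker [ 637.1 -254.2   59.5   42.2   31.7]
bed edge [[679.8 261.2]
 [695.5 192.1]] stop [[572.6 232.7]
 [590.2 158.6]]
yaw 12.77531649041516
yaw 13.34644696260917
origin from edge [637.67976286 213.67696444] from stop [639.36099575 210.67191776]
green [0.6082 0.2072 0.0723] [615.  210.4  62.9  52.4  14.9]
red [0.6622 0.2177 0.0602] [661.2 219.4  51.7  16.3 -79.3]
```

>>> arm_command(deltas="0.0192 0.034 0 -0.02; 0.0192 0.034 0 -0.02; 0.0192 0.034 0 -0.02; 0.0192 0.034 0 -0.02; 0.0192 0.034 0 -0.02; 0.0192 0.034 0 -0.02; 0.0192 0.034 0 -0.02; 0.0192 0.034 0 -0.02; 0.0192 0.034 0 -0.02; 0.0192 0.034 0 -0.02", claw=0, force=30)

```text
clock: 1.1
position: [0.4263, -0.1284, 0.2312]
eef_rot: [[0.966, 0.258, -0.0], [0.258, -0.966, 0.0], [-0.0, -0.0, -1.0]]
ft_force: [-0.0, -0.2, 0.7]
finger_gap: 1.002
finger_force: 0.0
```

>>> arm_command(deltas="0.0192 0.034 0 0; 0.0192 0.034 0 0; 0.0192 0.034 0 0; 0.0192 0.034 0 0; 0.0192 0.034 0 0; 0.0192 0.034 0 0; 0.0192 0.034 0 0; 0.0192 0.034 0 0; 0.0192 0.034 0 0; 0.0192 0.035 0 0")

```text
clock: 2.1
position: [0.6183, 0.2124, 0.2307]
eef_rot: [[0.966, 0.259, -0.001], [0.259, -0.966, -0.0], [-0.001, 0.0, -1.0]]
ft_force: [0.3, -0.6, -0.1]
finger_gap: 0.999
finger_force: 0.0
```

```bash
python3 - <<'E'
from h import *
c=arm.capture("wrist");cv2.imwrite("pics/w1.png",c["pixels"]);np.savez("w1.npz",**c)
P=cloud(c);print(c["t"],np.round(c["R"],2).tolist())
m=big(mask(c,"green"));v,u=np.nonzero(m);med=np.median(P[v,u],0)
n,d=slope(np.radians(14.5),med);print("green",med.round(4),rect(cast(c,np.c_[u,v],n,d)[:,:2]))
m=big(mask(c,"red"));v,u=np.nonzero(m);med=np.median(P[v,u],0)
n,d=slope(np.radians(14.5),med);print("red",med.round(4),rect(cast(c,np.c_[u,v],n,d)[:,:2]))
E
```

```text
[0.04615469 0.57675683 0.58816386] [[0.26, -0.97, 0.0], [-0.92, -0.24, 0.32], [-0.31, -0.08, -0.95]]
green [0.6129 0.2138 0.0747] [616.9 214.7  67.1  50.5  15. ]
red [0.6639 0.2244 0.0609] [661.8 222.9  50.5  18.6 -76.3]
```

View pics/w1.png

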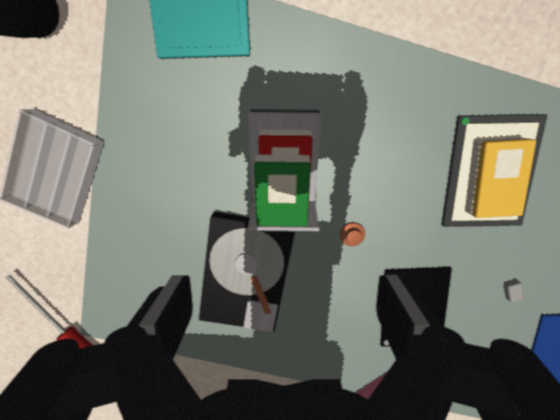

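The wrist view shows green centred at (282,195) and aligned with the tool, red above it at (285,147) and the backstop at row 228. I'll go down now.

>>> arm_command(deltas="0 0 -0.03 0; 0 0 -0.03 0; 0 0 -0.03 0; 0 0 -0.03 0; 0 0 -0.02 0; 0 0 -0.02 0; 0 0 -0.01 0; 0 0 -0.006 0; 0 0 -0.005 0; 0 0 0 0")

```text
clock: 3.15
position: [0.618, 0.211, 0.0503]
eef_rot: [[0.966, 0.259, -0.0], [0.259, -0.966, -0.0], [-0.0, 0.0, -1.0]]
ft_force: [-0.2, -0.1, -0.5]
finger_gap: 1.004
finger_force: 0.0
```

>>> arm_command(deltas="0 0 0 0; 0 0 0 0; 0 0 0 0; 0 0 0 0; 0 0 0 0; 0 0 0 0; 0 0 0 0; 0 0 0 0", claw=1, force=30)

```text
clock: 3.95
position: [0.6184, 0.2112, 0.0513]
eef_rot: [[0.966, 0.259, 0.002], [0.259, -0.966, 0.0], [0.002, 0.0, -1.0]]
ft_force: [-0.0, 0.3, 5.6]
finger_gap: 0.602
finger_force: 32.3
```

>>> arm_command(deltas="0 0 0.005 0; 0 0 0.01 0; 0 0 0.015 0; 0 0 0.02 0; 0 0 0.02 0; 0 0 0 0")

```text
clock: 4.55
position: [0.6199, 0.2114, 0.1246]
eef_rot: [[0.966, 0.259, 0.007], [0.259, -0.966, 0.001], [0.007, 0.0, -1.0]]
ft_force: [0.0, 0.2, 0.4]
finger_gap: 0.601
finger_force: 31.7
```

```bash
python3 - <<'E'
from h import *
c=arm.capture("side");cv2.imwrite("pics/s2.png",cv2.resize(c["pixels"][120:300,60:360],None,fx=2.5,fy=2.5))
E
```

```text
(no output)
```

View pics/s2.png

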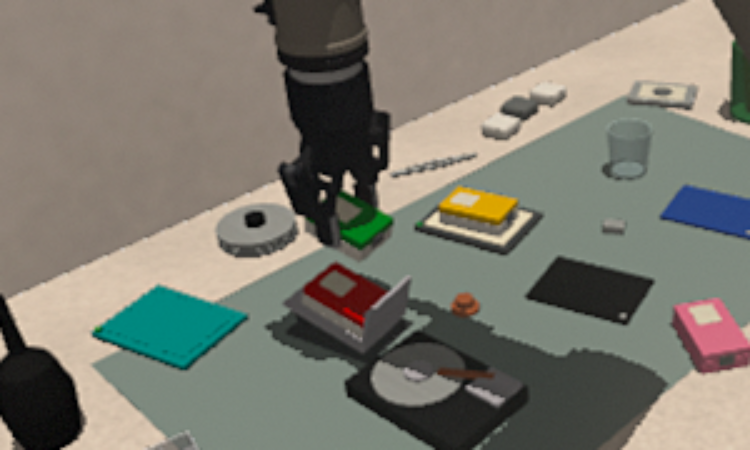

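The side view shows green held in the fingers at (350,225), still tilted, with red alone on the rack at (350,295). Next I'll take green to the black pad.

>>> arm_command(deltas="-0.0127 -0.0215 0 0; -0.0127 -0.0215 0 0; -0.0127 -0.0215 0 0; -0.0127 -0.0215 0 0; -0.0127 -0.0215 0 0; -0.0127 -0.0215 0 0; -0.0127 -0.0215 0 0; -0.0127 -0.0215 0 0; -0.0127 -0.0215 0 0; -0.0127 -0.0215 0 0.03", force=20)

```text
clock: 5.6
position: [0.4897, -0.0047, 0.1195]
eef_rot: [[0.958, 0.288, -0.002], [0.288, -0.958, 0.0], [-0.002, -0.001, -1.0]]
ft_force: [0.2, 0.3, -0.4]
finger_gap: 0.604
finger_force: 31.7
```

>>> arm_command(deltas="0 0 -0.03 0; 0 0 -0.03 0; 0 0 -0.02 0; 0 0 -0.015 0; 0 0 -0.005 0; 0 0 -0.003 0; 0 0 -0.003 0; 0 0 -0.003 0; 0 0 -0.003 0; 0 0 0 0")

```text
clock: 6.6
position: [0.4938, -0.0037, 0.0104]
eef_rot: [[0.958, 0.287, 0.007], [0.287, -0.958, -0.0], [0.007, 0.002, -1.0]]
ft_force: [3.1, 2.8, 7.4]
finger_gap: 0.604
finger_force: 33.5
```

>>> arm_command(deltas="0 0 -0.001 0; 0 0 -0.001 0; 0 0 0 0; 0 0 0 0")

```text
clock: 7.0
position: [0.4944, -0.0038, 0.0089]
eef_rot: [[0.958, 0.287, 0.008], [0.287, -0.958, -0.0], [0.008, 0.003, -1.0]]
ft_force: [3.7, 4.1, 10.6]
finger_gap: 0.6
finger_force: 34.1
```

>>> arm_command(deltas="0 0 0 0; 0 0 0 0; 0 0 0 0; 0 0 0 0; 0 0 0.02 0; 0 0 0.03 0; 0 0 0.04 0; 0 0 0.03 0", claw=0)

```text
clock: 7.8
position: [0.491, -0.0041, 0.1281]
eef_rot: [[0.958, 0.288, 0.001], [0.288, -0.958, -0.0], [0.001, 0.0, -1.0]]
ft_force: [0.8, -0.0, -0.7]
finger_gap: 1.0
finger_force: 0.0
```

```bash
python3 - <<'E'
from h import *
c=arm.capture("top");P=cloud(c);np.savez("t3.npz",**c)
m=roi(mask(c,"red"),170,225,125,200);v,u=np.nonzero(big(m));med=np.median(P[v,u],0)
for y in (14.5,):
    n,d=slope(np.radians(y),med);print("red",med.round(4),rect(cast(c,np.c_[u,v],n,d)[:,:2]))
print(c["pixels"].shape);print(arm.read_state()["position"].round(4))
c=arm.capture("side");cv2.imwrite("pics/s3.png",cv2.resize(c["pixels"][120:300,60:360],None,fx=2.5,fy=2.5))
P=cloud(c);v,u=np.nonzero(big(mask(c,"green")));k=(u>250)&(v<300);print("green side",np.median(P[v[k],u[k]],0))
E
```

```text
red [0.6233 0.2085 0.049 ] [629.1 211.2  80.5  52.2  14.5]
(420, 560, 3)
[ 0.4935 -0.0044  0.1324]
green side [0.4873979  0.00311229 0.02953433]
```

View pics/s3.png

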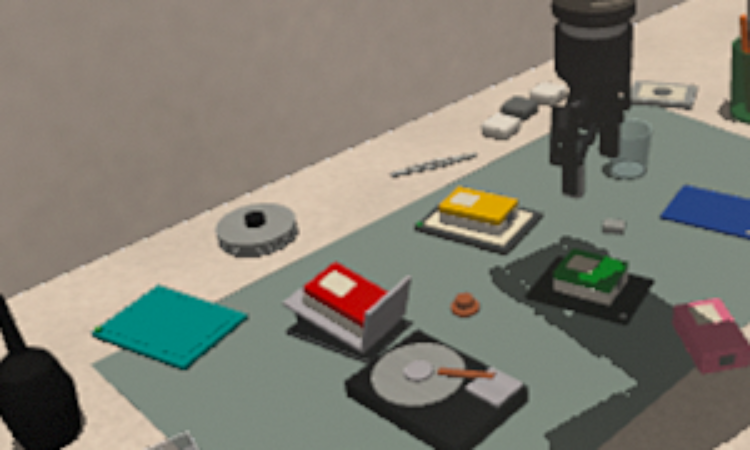

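Green lies flat on the black pad at (592,275), and red is alone on the rack at (345,290). Next is red.

>>> arm_command(deltas="0.0139 0.0216 0 -0.004; 0.0139 0.0216 0 -0.004; 0.0139 0.0216 0 -0.004; 0.0139 0.0216 0 -0.004; 0.0139 0.0216 0 -0.004; 0.0139 0.0216 0 -0.004; 0.0139 0.0216 0 -0.004; 0.0139 0.0216 0 -0.004; 0.0139 0.0216 0 -0.004; 0.0134 0.022 0 -0.004")

```text
clock: 8.9
position: [0.6294, 0.213, 0.1247]
eef_rot: [[0.969, 0.249, -0.002], [0.249, -0.969, -0.001], [-0.002, 0.0, -1.0]]
ft_force: [0.8, 0.5, 0.5]
finger_gap: 1.0
finger_force: 0.0
```

>>> arm_command(deltas="0 0 0 0; 0 0 -0.025 0; 0 0 -0.025 0; 0 0 -0.02 0; 0 0 -0.015 0; 0 0 -0.01 0; 0 0 -0.005 0; 0 0 -0.003 0; 0 0 0 0")

```text
clock: 9.8
position: [0.6297, 0.2124, 0.0236]
eef_rot: [[0.968, 0.249, 0.001], [0.249, -0.968, -0.0], [0.001, 0.0, -1.0]]
ft_force: [-0.5, 0.6, 0.4]
finger_gap: 0.999
finger_force: 0.0
```

>>> arm_command(deltas="0 0 0 0; 0 0 0 0; 0 0 0 0; 0 0 0 0; 0 0 0 0; 0 0 0 0; 0 0 0 0; 0 0 0 0", claw=1, force=30)

```text
clock: 10.6
position: [0.6299, 0.2126, 0.0242]
eef_rot: [[0.968, 0.249, 0.001], [0.249, -0.968, 0.0], [0.001, 0.0, -1.0]]
ft_force: [-1.3, -0.1, 5.5]
finger_gap: 0.598
finger_force: 33.1
```

>>> arm_command(deltas="0 0 0.005 0; 0 0 0.01 0; 0 0 0.015 0; 0 0 0.03 0; 0 0 0.04 0; -0.0065 -0.02 0 0; -0.01 -0.03 0 0; -0.012 -0.036 0 0; -0.012 -0.036 0 0; -0.012 -0.036 0 0")

```text
clock: 11.6
position: [0.5765, 0.0532, 0.1246]
eef_rot: [[0.968, 0.25, 0.001], [0.25, -0.968, -0.0], [0.001, 0.001, -1.0]]
ft_force: [0.4, -0.4, -1.1]
finger_gap: 0.608
finger_force: 32.2
```

>>> arm_command(deltas="-0.012 -0.036 0 0; -0.012 -0.036 0 0; -0.012 -0.036 0 0; -0.012 -0.036 0 0; -0.012 -0.036 0 0; -0.012 -0.036 0 0.005; -0.012 -0.036 0 0.005; -0.012 -0.036 0 0.01; -0.01 -0.03 0 0.005; 0 -0.006 0 0")

```text
clock: 12.6
position: [0.47, -0.2729, 0.1245]
eef_rot: [[0.963, 0.27, 0.001], [0.27, -0.963, -0.002], [0.001, 0.002, -1.0]]
ft_force: [-0.3, 0.2, -0.6]
finger_gap: 0.604
finger_force: 32.2
```

>>> arm_command(deltas="0.006 0.021 -0.01 0; 0.005 0.02 -0.03 0; 0 0 -0.03 0; 0 0 -0.025 0; 0 0 -0.009 0; 0 0 -0.003 0; 0 0 -0.003 0; 0 0 -0.003 0; 0 0 -0.002 0; 0 0 0 0")

```text
clock: 13.6
position: [0.4843, -0.2293, 0.0109]
eef_rot: [[0.962, 0.273, 0.006], [0.273, -0.962, -0.003], [0.005, 0.004, -1.0]]
ft_force: [3.4, 3.2, 7.0]
finger_gap: 0.599
finger_force: 33.6
```

>>> arm_command(deltas="0 0 -0.001 0; 0 0 0 0; 0 0 0 0")

```text
clock: 13.9
position: [0.4846, -0.2293, 0.0103]
eef_rot: [[0.962, 0.273, 0.006], [0.273, -0.962, -0.003], [0.005, 0.004, -1.0]]
ft_force: [3.5, 4.2, 10.1]
finger_gap: 0.602
finger_force: 34.0
```

>>> arm_command(deltas="0 0 0 0; 0 0 0 0; 0 0 0 0; 0 0 0 0; 0 0 0.02 0; 0 0 0.03 0; 0 0 0.04 0; 0 0 0.03 0; 0 0 0 0", claw=0)

```text
clock: 14.8
position: [0.484, -0.23, 0.1315]
eef_rot: [[0.962, 0.273, 0.007], [0.273, -0.962, -0.005], [0.005, 0.006, -1.0]]
ft_force: [0.1, -0.3, 0.1]
finger_gap: 1.0
finger_force: 0.0
```

```bash
python3 - <<'E'
from h import *
c=arm.capture("top");P=cloud(c);np.savez("t4.npz",**c);f=c["pixels"]
print(arm.read_state()["position"].round(4))
print("yellow",flat(c,roi(mask(c,"yellow"),270,330,110,180),.034),"green",flat(c,roi(mask(c,"green"),250,340,180,280),.032))
m=roi(mask(c,"red"),340,450,180,280);print(m.sum());
cv2.imwrite("pics/t4.png",cv2.resize(f[125:205,165:245],None,fx=7,fy=7,interpolation=2))
c=arm.capture("side");cv2.imwrite("pics/s4.png",cv2.resize(c["pixels"][120:300,100:400],None,fx=2.5,fy=2.5));np.savez("s4.npz",**c)
E
```

```text
[ 0.4829 -0.2293  0.1292]
yellow [683.  -17.5  83.9  51.3  18.5] green [493.7  -6.4  70.4  54.7  16.6]
320
```

View pics/t4.png

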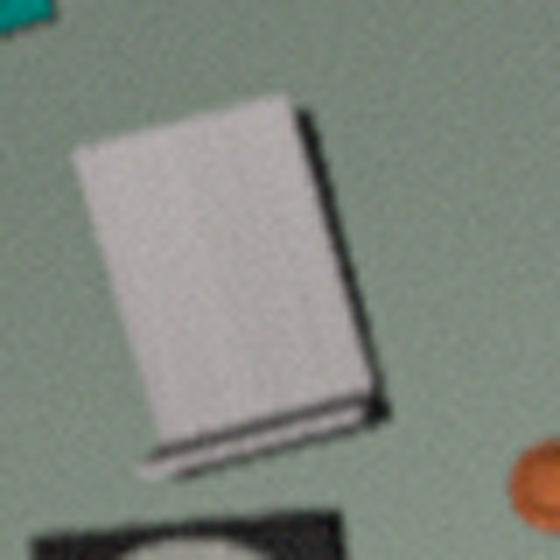

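View pics/s4.png

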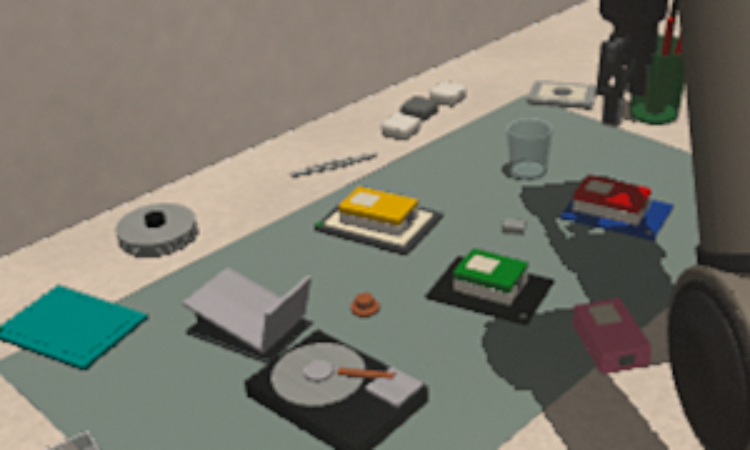

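The rack crop (7x, offset (165,125)) shows the empty bed with corners (75,152), (290,95), (370,398) and (160,452), and the side view shows red and green flat on their pads. I'll compute the rack pose from these corners.

```bash
python3 - <<'E'
from h import *
c=dict(np.load("t4.npz"));P=cloud(c);f=c["pixels"]
q=np.array([[75,152],[290,95],[370,398],[160,452]])/7+[165-.43,125-.43]
m=roi((f.min(-1)>125),165,225,130,187);m=big(m,5);v,u=np.nonzero(m);print(m.sum())
p=P[v,u];A=np.c_[p[:,:2],np.ones(len(p))];pl=np.linalg.lstsq(A,p[:,2],rcond=None)[0];print("slope",pl[:2],np.hypot(*pl[:2]),p.mean(0))
for o in ([.640,.213,0],):
  yaw=np.radians(14.5);X=np.array([np.cos(yaw),np.sin(yaw),0])
  n,d=slope(yaw,np.array(o)+X*-.045+[0,0,.016])
  C=cast(c,q,n,d)*1000;print(C.round(1));r=rect(cast(c,np.c_[u,v],n,d)[:,:2]);print("bright",r)
  for a,b in((0,1),(3,2)): e=C[a]-C[b];print("y-edge yaw",np.degrees(np.arctan2(-e[0],e[1])),np.hypot(*e[:2]))
  for a,b in((0,3),(1,2)): e=C[a]-C[b];print("x-edge yaw",np.degrees(np.arctan2(e[1],e[0])),np.hypot(*e[:2]))
  m4=C.mean(0);print("bed mid",m4,"origin",m4[:2]-X[:2]*(-45+50*np.cos(.26)))
E
```

```text
1893
slope [-0.48745057 -0.73588299] 0.8826844451812285 [0.63628407 0.21338866 0.02631228]
[[679.7 262.2  41.5]
 [697.3 192.3  41.4]
 [601.3 170.7  15.2]
 [584.4 240.2  15.5]]
bright [643.5 215.3 122.4 104.3  89.5]
y-edge yaw 14.172740290110022 72.00587952697177
y-edge yaw 13.656377226650571 71.44783361834818
x-edge yaw 12.987630547679125 97.79973067022917
x-edge yaw 12.669011297759459 98.45661311813015
bed mid [640.68679431 216.35701435  28.37145086] origin [637.47302927 215.5258782 ]
```

>>> arm_command(deltas="0.02 0.0213 0 0.005; 0.02 0.0213 0 0.005; 0.02 0.0213 0 0.005; 0.02 0.0213 0 0.005; 0.02 0.0213 0 0.005; 0.02 0.0213 0 0.005; 0.02 0.0213 0 0.005; 0.02 0.0213 0 0.005; 0.02 0.0213 0 0.003; 0.02 0.0213 0 0")

```text
clock: 15.9
position: [0.6816, -0.0146, 0.1247]
eef_rot: [[0.949, 0.314, -0.004], [0.314, -0.949, 0.0], [-0.004, -0.002, -1.0]]
ft_force: [0.2, 0.3, -0.4]
finger_gap: 0.999
finger_force: 0.0
```

>>> arm_command(deltas="0 0 0 0; 0 0 -0.03 0; 0 0 -0.03 0; 0 0 -0.025 0; 0 0 -0.015 0; 0 0 -0.008 0; 0 0 -0.004 0; 0 0 -0.002 0; 0 0 0 0; 0 0 0 0")

```text
clock: 16.9
position: [0.6825, -0.0157, 0.0144]
eef_rot: [[0.949, 0.314, 0.002], [0.314, -0.949, -0.0], [0.002, 0.001, -1.0]]
ft_force: [-0.7, -0.1, 0.2]
finger_gap: 1.003
finger_force: 0.0
```

>>> arm_command(deltas="0 0 -0.003 0; 0 0 0 0; 0 0 0 0; 0 0 0 0; 0 0 0 0; 0 0 0 0; 0 0 0 0; 0 0 0 0; 0 0 0 0", claw=1, force=22)

```text
clock: 17.8
position: [0.682, -0.0156, 0.0104]
eef_rot: [[0.949, 0.314, 0.0], [0.314, -0.949, -0.0], [0.0, 0.0, -1.0]]
ft_force: [-0.8, 0.4, 1.9]
finger_gap: 0.602
finger_force: 24.2
```

>>> arm_command(deltas="0 0 0.005 0; 0 0 0.02 0; 0 0 0.04 0; 0 0 0.05 0; -0.002 0.02 0 0; -0.004 0.03 0 0; -0.006 0.035 0 0; -0.006 0.035 0 0; -0.006 0.035 0 -0.01; -0.006 0.03 0 -0.02")

```text
clock: 18.8
position: [0.6511, 0.1714, 0.1249]
eef_rot: [[0.958, 0.286, -0.001], [0.286, -0.958, 0.0], [-0.001, -0.0, -1.0]]
ft_force: [0.5, -0.8, -1.5]
finger_gap: 0.604
finger_force: 24.0
```

>>> arm_command(deltas="-0.003 0.009 0 -0.01; -0.003 0.009 0 -0.01; -0.003 0.009 0 -0.01; -0.003 0.009 0 -0.01; -0.002 0.003 0 -0.005; 0 0 0 0; 0 0 -0.03 0; 0 0 -0.03 0; 0 0 -0.012 0; 0 0 0 0")

```text
clock: 19.8
position: [0.6369, 0.2076, 0.0513]
eef_rot: [[0.97, 0.242, -0.004], [0.242, -0.97, -0.001], [-0.004, 0.0, -1.0]]
ft_force: [-0.4, -0.5, -1.7]
finger_gap: 0.605
finger_force: 23.9
```

>>> arm_command(deltas="-0.001 0.005 0 0; 0 0.003 0 0; 0 0 -0.005 0; 0 0 -0.003 0; 0 0 -0.003 0; 0 0 -0.002 0; 0 0 0 0")

```text
clock: 20.5
position: [0.6367, 0.2163, 0.0405]
eef_rot: [[0.97, 0.242, -0.001], [0.242, -0.97, -0.0], [-0.001, 0.0, -1.0]]
ft_force: [-3.1, -0.8, 1.5]
finger_gap: 0.604
finger_force: 24.4
```

>>> arm_command(deltas="0 0 -0.002 0; 0 0 -0.002 0; 0 0 -0.002 0; 0 0 0 0; 0 0 0 0")

```text
clock: 21.0
position: [0.6362, 0.2162, 0.0346]
eef_rot: [[0.97, 0.242, -0.001], [0.242, -0.97, -0.001], [-0.001, 0.0, -1.0]]
ft_force: [-5.8, -1.4, 4.7]
finger_gap: 0.599
finger_force: 25.5
```

Rotation in the grip is working as intended, so I'll continue.

>>> arm_command(deltas="0 0 -0.002 0; 0 0 -0.002 0; 0 0 -0.001 0; 0 0 0 0; 0 0 0 0")

```text
clock: 21.5
position: [0.6363, 0.2162, 0.0297]
eef_rot: [[0.97, 0.242, -0.001], [0.242, -0.97, -0.0], [-0.001, 0.0, -1.0]]
ft_force: [-4.6, -1.0, 4.1]
finger_gap: 0.603
finger_force: 26.3
```

```bash
python3 - <<'E'
from h import *
c=arm.capture("side");cv2.imwrite("pics/s5.png",cv2.resize(c["pixels"][180:280,150:270],None,fx=5,fy=5,interpolation=2));np.savez("s5.npz",**c)
E
```

```text
(no output)
```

View pics/s5.png

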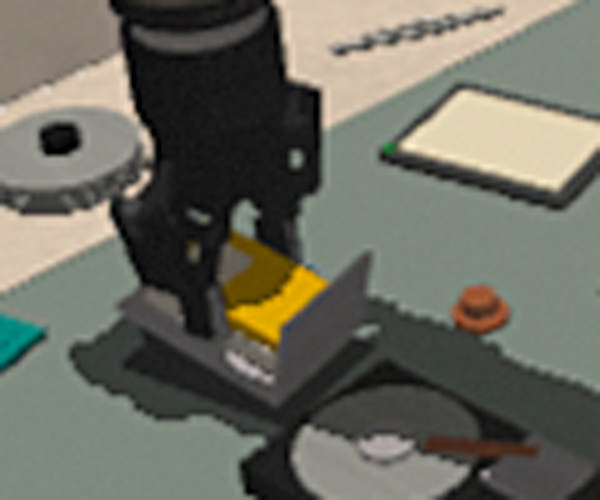

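The side crop shows yellow at (270,290), parallel to the bed and a little way off the backstop. I'll slide it down the slope until it makes contact.

>>> arm_command(deltas="-0.0019 -0.0005 -0.001 0; -0.0019 -0.0005 -0.0005 0; -0.0019 -0.0005 -0.0005 0; 0 0 0 0; 0 0 0 0")

```text
clock: 22.05
position: [0.6319, 0.215, 0.028]
eef_rot: [[0.97, 0.242, 0.002], [0.242, -0.97, 0.0], [0.002, 0.0, -1.0]]
ft_force: [0.6, 1.2, 5.2]
finger_gap: 0.604
finger_force: 26.3
```

>>> arm_command(deltas="-0.001 -0.0003 -0.0003 0; -0.001 -0.0003 -0.0003 0; 0 0 0 0; 0 0 0 0")

```text
clock: 22.45
position: [0.6302, 0.2144, 0.0274]
eef_rot: [[0.97, 0.242, 0.002], [0.242, -0.97, 0.0], [0.002, 0.0, -1.0]]
ft_force: [1.0, 0.9, 5.8]
finger_gap: 0.602
finger_force: 26.4
```

>>> arm_command(deltas="-0.001 -0.0003 -0.0003 0; -0.001 -0.0003 -0.0003 0; 0 0 0 0; 0 0 0 0")

```text
clock: 22.85
position: [0.6301, 0.2145, 0.0275]
eef_rot: [[0.97, 0.243, 0.007], [0.243, -0.97, 0.002], [0.007, 0.0, -1.0]]
ft_force: [7.5, 3.0, 4.1]
finger_gap: 0.601
finger_force: 26.1
```

>>> arm_command(deltas="-0.001 -0.0003 -0.0003 0; -0.001 -0.0003 -0.0003 0; 0 0 0 0; 0 0 0 0")

```text
clock: 23.25
position: [0.6301, 0.2144, 0.0277]
eef_rot: [[0.97, 0.243, 0.012], [0.243, -0.97, 0.003], [0.012, -0.0, -1.0]]
ft_force: [12.9, 5.1, 4.1]
finger_gap: 0.604
finger_force: 26.0
```

>>> arm_command(deltas="0.001 0.0002 0 0; 0 0 0 0; 0 0 0 0; 0 0 0 0; 0 0 0 0; 0 0 0.02 0; 0 0 0.03 0; 0 0 0.04 0; 0 0 0.02 0; 0 0 0 0", claw=0)

```text
clock: 24.25
position: [0.628, 0.2137, 0.1395]
eef_rot: [[0.97, 0.242, 0.007], [0.242, -0.97, 0.001], [0.007, 0.0, -1.0]]
ft_force: [-0.1, 0.1, 0.1]
finger_gap: 1.002
finger_force: 0.0
```

>>> arm_command(deltas="-0.0139 -0.022 0 0.005; -0.0139 -0.022 0 0.005; -0.0139 -0.022 0 0.005; -0.0139 -0.022 0 0.005; -0.0139 -0.022 0 0.005; -0.0139 -0.022 0 0.005; -0.0139 -0.022 0 0.005; -0.0139 -0.022 0 0.005; -0.0139 -0.022 0 0.005; -0.0139 -0.022 0 0")

```text
clock: 25.25
position: [0.4857, -0.0074, 0.1342]
eef_rot: [[0.958, 0.286, -0.002], [0.286, -0.958, 0.0], [-0.002, -0.001, -1.0]]
ft_force: [-0.2, 0.2, -0.5]
finger_gap: 0.999
finger_force: 0.0
```

```bash
python3 - <<'E'
from h import *
s=arm.read_state();print(s["position"].round(4),s["eef_rot"][:2,0])
c=arm.capture("top");P=cloud(c);np.savez("t6.npz",**c)
m=roi(mask(c,"yellow"),170,225,125,200);v,u=np.nonzero(big(m));med=np.median(P[v,u],0)
n,d=slope(np.radians(14),med);print("yellow",med.round(4),rect(cast(c,np.c_[u,v],n,d)[:,:2]))
p=P[v,u];A=np.c_[p[:,:2],np.ones(len(p))];print(np.linalg.lstsq(A,p[:,2],rcond=None)[0][:2])
E
```

```text
[ 0.4857 -0.0074  0.1342] [0.95822809 0.28599625]
yellow [0.6231 0.2082 0.0491] [628.8 210.8  80.8  52.9  14.7]
[-0.47302967 -2.09078102]
```

>>> arm_command(deltas="0.005 0.002 0 0; 0.002 0.001 -0.02 0; 0 0 -0.03 0; 0 0 -0.03 0; 0 0 -0.02 0; 0 0 -0.015 0; 0 0 -0.006 0; 0 0 -0.002 0; 0 0 0 0; 0 0 0 0")

```text
clock: 26.3
position: [0.4949, -0.0036, 0.0132]
eef_rot: [[0.958, 0.286, 0.001], [0.286, -0.958, -0.0], [0.001, 0.001, -1.0]]
ft_force: [-0.0, -0.1, -0.1]
finger_gap: 0.999
finger_force: 0.0
```

>>> arm_command(deltas="0 0 0 0; 0 0 0 0; 0 0 0 0; 0 0 0 0; 0 0 0 0; 0 0 0 0; 0 0 0 0; 0 0 0 0", claw=1, force=22)

```text
clock: 27.1
position: [0.4946, -0.0038, 0.0131]
eef_rot: [[0.958, 0.286, 0.001], [0.286, -0.958, -0.0], [0.001, 0.001, -1.0]]
ft_force: [-1.3, -0.1, 5.7]
finger_gap: 0.602
finger_force: 23.9
```

>>> arm_command(deltas="0 0 0.005 0; 0 0 0.02 0; 0 0 0.04 0; 0 0 0.05 0; 0 0 0.01 0; 0.01 0.015 0 0; 0.015 0.024 0 -0.01; 0.018 0.028 0 -0.01; 0.02 0.031 0 -0.01; 0.02 0.031 0 -0.005")

```text
clock: 28.1
position: [0.5774, 0.1264, 0.1368]
eef_rot: [[0.968, 0.251, -0.001], [0.251, -0.968, -0.0], [-0.001, -0.0, -1.0]]
ft_force: [0.5, 0.1, -0.6]
finger_gap: 0.601
finger_force: 23.6
```

>>> arm_command(deltas="0.015 0.028 0 0; 0.012 0.024 0 0; 0.008 0.016 0 -0.003; 0.003 0.008 0 0; 0 0 0 0; 0 0 -0.03 0; 0 0 -0.015 0; 0 0 0 0; 0 0 0 0")

```text
clock: 29.0
position: [0.6152, 0.2004, 0.0928]
eef_rot: [[0.969, 0.248, -0.0], [0.248, -0.969, -0.0], [-0.0, 0.0, -1.0]]
ft_force: [-0.8, 0.4, -0.9]
finger_gap: 0.603
finger_force: 23.6
```

>>> arm_command(deltas="0.004 0.006 0 0; 0.003 0.006 0 0; 0 0 -0.012 0; 0 0 -0.008 0; 0 0 0 0; 0 0 0 0")

```text
clock: 29.6
position: [0.6219, 0.2131, 0.0718]
eef_rot: [[0.968, 0.249, -0.001], [0.249, -0.968, -0.001], [-0.001, 0.0, -1.0]]
ft_force: [0.0, -0.5, -1.0]
finger_gap: 0.6
finger_force: 23.6
```

>>> arm_command(deltas="0 0 -0.003 0; 0 0 -0.002 0; 0 0 -0.002 0; 0 0 -0.002 0; 0 0 0 0; 0 0 0 0")

```text
clock: 30.2
position: [0.6219, 0.2131, 0.0645]
eef_rot: [[0.968, 0.249, -0.0], [0.249, -0.968, -0.0], [-0.0, 0.0, -1.0]]
ft_force: [-4.7, -1.7, 5.3]
finger_gap: 0.602
finger_force: 24.6
```

>>> arm_command(deltas="-0.001 -0.0002 -0.002 0; -0.001 -0.0002 -0.002 0; -0.001 -0.0003 -0.002 0; 0 0 0 0; 0 0 0 0")

```text
clock: 30.7
position: [0.6197, 0.2125, 0.0589]
eef_rot: [[0.968, 0.249, 0.002], [0.249, -0.968, 0.0], [0.002, 0.0, -1.0]]
ft_force: [-2.1, -0.1, 6.5]
finger_gap: 0.606
finger_force: 25.5
```

```bash
python3 - <<'E'
from h import *
c=arm.capture("side");cv2.imwrite("pics/s7.png",cv2.resize(c["pixels"][180:280,150:270],None,fx=5,fy=5,interpolation=2));np.savez("s7.npz",**c)
E
```

```text
(no output)
```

View pics/s7.png

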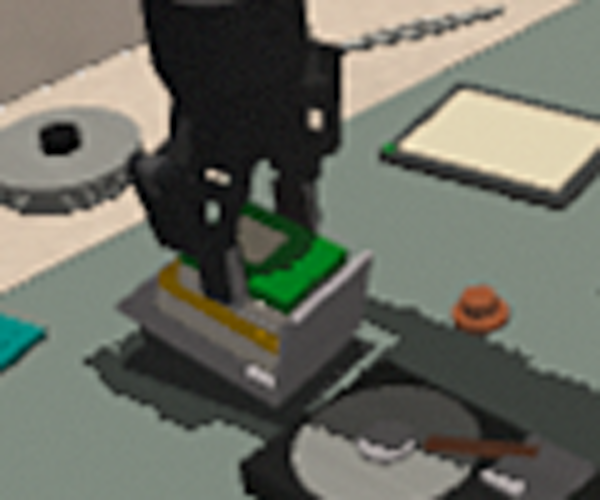

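The side crop shows green at (285,255), nearly parallel on yellow and just off the backstop. I'll slide it down.

>>> arm_command(deltas="-0.001 -0.0003 -0.001 0; -0.001 -0.0003 -0.0004 0; 0 0 0 0; 0 0 0 0")

```text
clock: 31.15
position: [0.6189, 0.2123, 0.058]
eef_rot: [[0.968, 0.249, 0.005], [0.249, -0.968, 0.001], [0.005, 0.0, -1.0]]
ft_force: [1.3, -0.2, 4.8]
finger_gap: 0.603
finger_force: 25.5
```

>>> arm_command(deltas="-0.001 -0.0003 -0.0003 0; -0.001 -0.0003 -0.0003 0; 0 0 0 0; 0 0 0 0")

```text
clock: 31.55
position: [0.6177, 0.2119, 0.0576]
eef_rot: [[0.968, 0.249, 0.006], [0.249, -0.968, 0.001], [0.007, 0.0, -1.0]]
ft_force: [3.5, 1.2, 5.1]
finger_gap: 0.604
finger_force: 25.5
```

>>> arm_command(deltas="-0.001 -0.0003 -0.0003 0; -0.001 -0.0003 -0.0003 0; 0 0 0 0; 0 0 0 0")

```text
clock: 31.95
position: [0.6176, 0.2119, 0.0576]
eef_rot: [[0.968, 0.249, 0.011], [0.249, -0.969, 0.003], [0.011, -0.0, -1.0]]
ft_force: [10.0, 3.5, 4.7]
finger_gap: 0.599
finger_force: 25.3
```

>>> arm_command(deltas="0.001 0.0002 0 0; 0 0 0 0; 0 0 0 0; 0 0 0 0; 0 0 0 0; 0 0 0.02 0; 0 0 0.03 0; 0 0 0.03 0; 0 0 0 0; 0 0 0 0", claw=0)

```text
clock: 32.95
position: [0.6144, 0.211, 0.1355]
eef_rot: [[0.968, 0.249, 0.001], [0.249, -0.968, 0.0], [0.001, 0.0, -1.0]]
ft_force: [-0.3, -0.3, -0.6]
finger_gap: 1.0
finger_force: 0.0
```

>>> arm_command(deltas="-0.01 -0.035 0 0; -0.013 -0.042 0 0; -0.013 -0.042 0 0; -0.013 -0.042 0 0; -0.013 -0.042 0 0; -0.013 -0.042 0 0; -0.013 -0.042 0 0.005; -0.013 -0.042 0 0.01; -0.013 -0.042 0 0.01; -0.008 -0.02 0 0")

```text
clock: 33.95
position: [0.4904, -0.1827, 0.1336]
eef_rot: [[0.963, 0.271, -0.002], [0.271, -0.963, 0.0], [-0.002, -0.001, -1.0]]
ft_force: [0.6, 0.2, -0.4]
finger_gap: 1.001
finger_force: 0.0
```

```bash
python3 - <<'E'
from h import *
s=arm.read_state();print(s["position"].round(4),s["eef_rot"][:2,0])
c=arm.capture("top");P=cloud(c);np.savez("t8.npz",**c)
for col in("green","yellow"):
    m=roi(mask(c,col),170,225,125,200);v,u=np.nonzero(big(m));med=np.median(P[v,u],0)
    n,d=slope(np.radians(14),med);print(col,med.round(4),rect(cast(c,np.c_[u,v],n,d)[:,:2]))
cv2.imwrite("pics/t8.png",cv2.resize(c["pixels"][125:205,165:245],None,fx=5,fy=5,interpolation=2))
w=arm.capture("wrist");np.savez("w8.npz",**w);m=mask(w,"red");print("red wrist",m.sum(),flat(w,m,.032))
m=cv2.inRange(w["pixels"],(0,0,0),(1,1,1))
print("red top",flat(c,roi(mask(c,"red"),360,430,195,270),.032))
E
```

```text
[ 0.4904 -0.1827  0.1336] [0.96254258 0.27112163]
green [0.6081 0.2032 0.0722] [615.4 207.6  62.8  51.7  14.1]
yellow [0.6623 0.2182 0.0595] [660.7 219.2  52.2  16.4 -77.4]
red wrist 4962 [ 489.6 -227.1   83.8   51.5   15.5]
red top [ 449.6 -230.8   13.6    6.7   89.1]
```

View pics/t8.png

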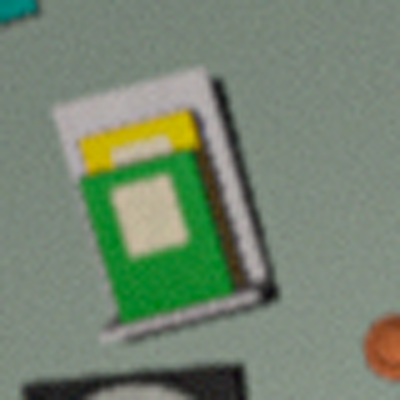

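The crop shows green squarely on yellow against the backstop (green yaw 14.1°), as the stack was at the start. Now I'll measure the empty plate and pick red.

```bash
python3 - <<'E'
from h import *
for n in("t8","t6"):
    c=dict(np.load(n+".npz"));f=c["pixels"]
    cr=roi(f.min(-1)>130,268,330,108,180);print("cream",flat(c,cr,.008))
    hs=cv2.cvtColor(f,cv2.COLOR_BGR2HSV)
    print("frame",flat(c,cr|roi(f.max(-1)<75,268,330,108,180),.008))
E
```

```text
cream [676.1 -17.3 142.5 140.2  -0.9]
frame [680.9 -17.4 152.1 140.3  -0.9]
cream [686.2 -19.2 111.5  77.3  16.4]
frame [684.7 -19.3 130.2  95.1  17. ]
```

>>> arm_command(deltas="-0.001 -0.023 0 0; -0.001 -0.023 -0.01 0; 0 0 -0.03 0; 0 0 -0.03 0; 0 0 -0.03 0; 0 0 -0.012 0; 0 0 -0.008 0; 0 0 -0.002 0; 0 0 0 0; 0 0 0 0")

```text
clock: 35.05
position: [0.491, -0.2263, 0.014]
eef_rot: [[0.962, 0.273, 0.002], [0.273, -0.962, -0.001], [0.001, 0.002, -1.0]]
ft_force: [0.5, 0.6, 0.1]
finger_gap: 0.996
finger_force: 0.0
```

>>> arm_command(deltas="0 0 -0.002 0; 0 0 0 0; 0 0 0 0; 0 0 0 0; 0 0 0 0; 0 0 0 0; 0 0 0 0; 0 0 0 0; 0 0 0 0", claw=1, force=30)

```text
clock: 35.95
position: [0.4905, -0.2262, 0.0114]
eef_rot: [[0.962, 0.273, 0.001], [0.273, -0.962, -0.001], [0.001, 0.001, -1.0]]
ft_force: [-0.8, 0.1, 4.8]
finger_gap: 0.603
finger_force: 32.3
```

>>> arm_command(deltas="0 0 0.005 0; 0 0 0.02 0; 0 0 0.04 0; 0 0 0.04 0; 0.02 0.02 0 0; 0.028 0.03 0 0; 0.03 0.033 0 0; 0.03 0.033 0 0; 0.03 0.033 0 0; 0.03 0.033 0 0")

```text
clock: 36.95
position: [0.6589, -0.0425, 0.1156]
eef_rot: [[0.962, 0.273, -0.001], [0.273, -0.962, -0.0], [-0.001, -0.0, -1.0]]
ft_force: [0.5, -0.0, -1.4]
finger_gap: 0.601
finger_force: 31.9
```

>>> arm_command(deltas="0.014 0.012 0 0.006; 0.009 0.009 0 0.006; 0.002 0.002 0 0; 0 0 -0.03 0; 0 0 -0.03 0; 0 0 -0.025 0; 0 0 -0.01 0; 0 0 0 0; 0 0 0 0")

```text
clock: 37.85
position: [0.6838, -0.0215, 0.0221]
eef_rot: [[0.959, 0.284, 0.002], [0.284, -0.959, -0.0], [0.001, 0.001, -1.0]]
ft_force: [-0.1, -0.4, -0.5]
finger_gap: 0.599
finger_force: 31.9
```

```bash
python3 - <<'E'
from h import *
print(arm.read_state()["position"].round(4))
c=arm.capture("top");np.savez("t9.npz",**c);m=roi(mask(c,"red"),255,345,90,200);v,u=np.nonzero(m);print(m.sum(),u.min(),u.max(),v.min(),v.max())
E
```

```text
[ 0.6838 -0.0215  0.0221]
72 294 316 145 152
```

>>> arm_command(deltas="0.003 0.0045 0 0; 0 0 -0.004 0; 0 0 -0.003 0; 0 0 -0.001 0; 0 0 0 0; 0 0 0 0")

```text
clock: 38.5
position: [0.6863, -0.0163, 0.0134]
eef_rot: [[0.959, 0.285, 0.0], [0.285, -0.959, 0.0], [0.0, 0.0, -1.0]]
ft_force: [-1.0, 2.0, 5.1]
finger_gap: 0.603
finger_force: 32.6
```

>>> arm_command(deltas="0 0 -0.0005 0; 0 0 0 0; 0 0 0 0")

```text
clock: 38.8
position: [0.6864, -0.0163, 0.0135]
eef_rot: [[0.959, 0.285, 0.001], [0.285, -0.959, 0.0], [0.001, 0.0, -1.0]]
ft_force: [-2.8, 1.7, 6.8]
finger_gap: 0.599
finger_force: 32.9
```

Red is seated. I'll release it, back off clear of the top view, and check.

>>> arm_command(deltas="0 0 0 0; 0 0 0 0; 0 0 0 0; 0 0 0 0; 0 0 0.02 0; 0 0 0.04 0; 0 0 0.04 0; 0 0 0.04 0; -0.02 -0.02 0.01 0; -0.025 -0.035 0 0", claw=0)

```text
clock: 39.8
position: [0.6426, -0.0704, 0.1652]
eef_rot: [[0.958, 0.288, 0.006], [0.288, -0.958, -0.001], [0.005, 0.003, -1.0]]
ft_force: [-0.1, -0.7, -0.6]
finger_gap: 1.0
finger_force: 0.0
```

>>> arm_command(deltas="-0.025 -0.04 0 0; -0.025 -0.04 0 0; -0.025 -0.04 0 0; -0.025 -0.04 0 0; -0.02 -0.03 0 0; -0.01 -0.01 0 0; 0 0 0 0; 0 0 0 0")

```text
clock: 40.6
position: [0.5118, -0.2707, 0.1624]
eef_rot: [[0.959, 0.285, 0.0], [0.285, -0.959, 0.0], [0.001, -0.0, -1.0]]
ft_force: [-0.6, 0.4, 0.4]
finger_gap: 1.002
finger_force: 0.0
```

```bash
python3 - <<'E'
from h import *
c=arm.capture("top");np.savez("t10.npz",**c);f=c["pixels"];print(arm.read_state()["position"])
r=roi(mask(c,"red"),268,330,108,180);print("red",flat(c,r,.034))
cr=roi(f.min(-1)>130,268,330,108,180)|r;print("cream",flat(c,cr,.008));print("frame",flat(c,cr|roi(f.max(-1)<75,268,330,108,180),.008))
m=cv2.medianBlur(cloud(c)[...,2].astype(np.float32),5)
print("drive",flat(c,roi(m>.012,160,225,193,268),.022),"hub",flat(c,roi(m>.006,232,258,182,208),.014),"beaker",flat(c,roi(m>.012,378,420,145,182),.05))
cv2.imwrite("pics/t10.png",cv2.resize(f[90:270,160:440],None,fx=2.8,fy=2.8,interpolation=2))
E
```

```text
[ 0.5120696  -0.27029492  0.16241809]
red [682.7 -19.   83.4  50.4  16.6]
cream [676.1 -18.4 142.5 142.5  89.1]
frame [680.9 -18.5 152.1 142.5  -0.9]
drive [487.  225.1 146.5 101.2   4.6] hub [570.  110.7  19.8  19.6  44.4] beaker [ 637.1 -254.2   59.5   42.2   31.7]
```

View pics/t10.png

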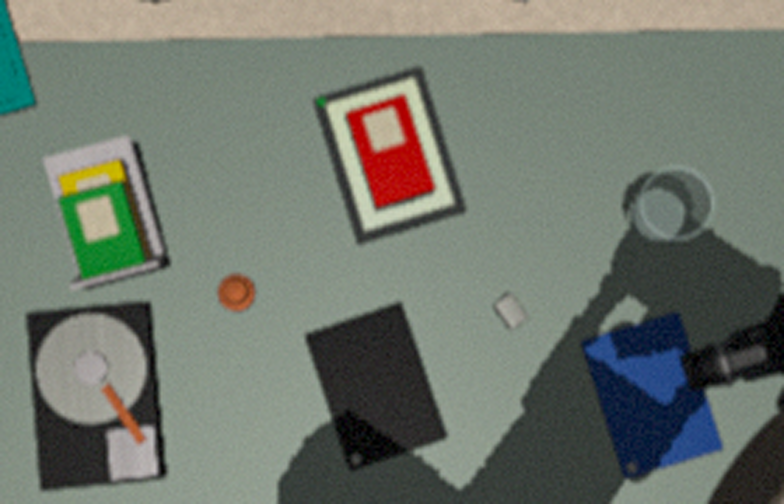

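The final view shows red centred (within about 3 mm) and lengthwise on the plate at (390,150), and green on yellow seated on the rack at (100,215). The drive, beaker and hub haven't moved, so I'm handing in.

```bash
python3 -c "
from cell import arm
print(arm.sign_off())"
```

```text
the job is handed in; nothing more can be done
None
```

I swapped the boxes and handed the job in at about 41 s: red is lengthwise on the plate within about 3 mm of centre, yellow is at the bottom of the rack with green on top against the backstop, and the drive, beaker and hub did not move; no verdict came back.

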